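# Pop the touch-latch kitchen cupboard and swing it open

### The job

Open up the little cupboard with the blue door so the dry dishes can be put away: press its shut door in until the catch lets go, take the hand away so that the door springs ajar by itself, then push it wide open, about square to the cupboard, and let go, without using brute force. Leave the white-doored cupboard shut, and the soap bottle, bowl and glass where they are.

Things in the scene. Friction and masses are not known exactly. Their poses are not given: they have to be found in the camera images.
- blue_cupboard: fixed white cupboard with a blue handleless door, on the worktop; with the door 200 wide (y), 164 deep (x, door included), 200 high. Origin: centre of the underside of the carcass (the carcass is 140 deep, x from -70 to +70). Its -x side is the front, with the door; yaw as it stands. Inside, at the back, a low stack of bowls (fixed).
- blue_door (a joint): angle of the blue door (rad): 0 shut and latched, positive open (1.57 = square to the front, stop at 1.75), negative pressed in (stop at -0.042). Hinge upright, on the door's left (cupboard's +y) seen from the robot; free edge right (-y). Released, it springs to 0.35 to 0.5 and stays ajar, free edge 70 to 95 mm out. It does not latch again.
- blue_panel: the blue door panel, no handle: 198 wide, 190 high, 16 thick, top edge at 200 above the worktop. Origin on the hinge axis at worktop height; axes turn with the door: panel from y = 0 (hinge) to -200 (free edge), x = -16 (outer face) to 0 (inner face). Shut, the inner face is 8 in front of the carcass. Hook and plunger are on the inner side, below 115 high.
- blue_press (a point): where to press: centre of the grey 24 mm dot on the blue door's outer face, 165 from the hinge, 35 below the top edge (165 above the worktop); axes of the panel, press along +x. Pressing 4 mm or more here (3 to 4 N; hard stop at 7 mm) frees the catch; as the hand withdraws, a spring plunger pushes the door out to ajar.
- blue_hinge (a point): upper end of the blue door's upright hinge axis, 200 above the worktop, at the inner face of the door; axes of the cupboard. Once ajar the door turns on a damped, slightly stiff hinge (1 to 2 N at the free edge) and stays where it is left.
- white_cupboard: the neighbour: the same fixed cupboard with a white door, to be left shut. Origin and axes as for the blue one.
- white_door (a joint): angle of the white door (rad), 0 shut; as for the blue one. Must stay shut.
- soap: green soap bottle, diameter 60, height 170, loose, on the worktop to the left; origin: centre of its underside. Leave alone.
- bowl: white bowl, diameter 100, height 50, loose, on the worktop to the right; origin: centre of its underside. Leave alone.
- glass: green glass tumbler, diameter 68, height 85, loose, standing on top of the white cupboard; origin: centre of its underside. Leave alone.

How it is judged:
By the outcome, as a careful person would: the job done as asked, in the order asked, and still so for the second after the job is handed in, with the robot touching nothing.
It also fails if it takes over 54 s, if anything falls off the work surface, if the arm or the gripper's body presses on something with over 40 N, if the wrist force passes 120 N, or if a joint passes its speed limit or range.

### The arm

A 6-joint arm with a two-finger parallel gripper is mounted at the origin on the work surface. World frame = base frame: x ahead of the robot, y to its left, z up, the work surface at z = 0. Lengths are in m, angles in rad, forces in N, time in s.
With the tool pointing down it reaches from about 0.4 to 0.825 m from the base axis. Payload 7 kg.
Tool frame: the origin (TCP) lies at the very end of the fingers, on their centre line; the grasp point (between the pads) lies 19 mm behind it; z points along the fingers, y is the direction in which the jaws open and shut (so a half turn about z gives the same grasp; the last joint's range is limited). The gripper opens to 88 mm and grips with 3 to 60 N. Pads are 19 mm wide; open, the fingers measure 130 mm over their backs; the gripper's body (78 mm by 193 mm) begins 47 mm behind the grasp point.
Start: joints at [-1.027, 0.359, 0.012, 0, -1.224, -0.288], TCP at [0.171, -0.653, 0.227] pointing down, gripper open.
Joint ranges: [-3.07, 3.07], [-1.43, 2.12], [-1.02, 1.25], [-3.03, 1.67], [-3.05, -0], [-3.03, 3.03]. Speed limits (rad/s): [2.39, 2.39, 3.01, 3.14, 3.14, 3.14].

### API

Orientations are given as [roll, pitch, yaw] about the fixed x, y, z axes, in that order (R = Rz(yaw) Ry(pitch) Rx(roll)).
In Python, from station import arm gives the robot as it stands.
- The arm moves only by the shell command python3 -m inch 'ROWS' [FORCE]. ROWS is text: rows parted by semicolons, each of 7 numbers parted by spaces: the closure, from 0 (fully open) to 1 (shut), then the shift along the tool's x, y, z each as a share of 300 mm, from -1 to 1, then the turn, a rotation vector about the tool's x, y, z each as a share of 60 degrees, from -1 to 1. In form: grip tx ty tz rx ry rz; .... A call has 1 to 12 rows; each row is the pose to reach, as a shift and turn from the pose commanded when the call began, along the tool's axes at that moment; what a row does not reach only later rows make up. A row lasts 1/10 s, in which the tool goes at most 50 mm and 8.59 degrees, less where a joint would pass 70% of its speed; a pose out of reach is approached as far as the arm can. A call with a number of a shift or a turn outside -1 to 1 is refused whole. A call with a gripper value outside its range is refused whole. The fingers move at their own pace and stop on an object; FORCE is the grip in N (left out, the last holds). Time passes only in rows, so rows that repeat a pose let the fingers close. It gives the time, the measured TCP pose, the force and the opening at its end, in the units of the state.
- arm.get_state(): the state, without advancing time (a new reading comes with each control period).
- arm.grab_frame(name): name is "scene" or "top" or "wrist"; returns a dict with "img" (480x640x3 uint8, red, green, blue), "range_z" (480x640 float32, m along the optical axis (not along the pixel's ray), 0 where there is no reading), "fx", "fy", "cx", "cy" (pixels), "extrinsics" (4x4, takes a point from world to camera coordinates); the wrist camera has in their place "tool_from_camera" (4x4, takes a point from camera to tool coordinates, whose origin is the TCP and whose axes are the flange's). Camera axes: x right, y up, looking along -z (the intrinsics and any distortion apply to the point x, -y, -z); pixel columns grow to the right and rows downward; lengths in m; the calibration is good to about 2 mm. A picture is of the moment at which its call begins: read the wrist's pose just before it.
- arm.job_done(): hands the job in, once; it reports no verdict.
The state is a dict: "t": time; "q": joint angles; "qd": joint speeds; "joint_efforts": joint torques, N m; "eef_pos": TCP position; "ee_rot": TCP orientation; "force": force on the tool from outside, world axes, zero at the start; "moment": the same for the moment, N m; "width": finger opening in m.
Only numpy, scipy, OpenCV 4.12 (cv2) and the standard library are available. Lean on these libraries where they do the work, as an engineer would, in place of code of your own. Each camera call takes 0.05 s, during which the arm holds its last target.

## Working session

There is one attempt and no reset: what is moved stays moved. The work goes in short steps, Python scripts to look and compute and a shell command to move; the robot and the scene stay as the last step left them, time stands still between calls to the robot, and variables do not carry over. Pictures are saved under pics/ and viewed, and the job is handed in when it is done.

```bash
ls; mkdir -p pics; python3 - <<'E'
from station import arm
import cv2
s=arm.get_state();print(s)
for n in("scene","top"):
    f=arm.grab_frame(n);cv2.imwrite(f"pics/{n}0.png",f["img"][:,:,::-1])
    print(n,f["fx"],f["fy"],f["cx"],f["cy"],f["extrinsics"].round(4).tolist(),[k for k in f])
E
```

```text
pics
{'t': 0.0, 'q': array([-1.02690504e+00,  3.59362490e-01,  1.10507306e-02, -3.65548475e-04,
       -1.22408670e+00, -2.88120577e-01]), 'qd': array([-4.00112835e-05,  1.29871784e-03,  1.79229780e-04,  2.47171160e-05,
        6.42031281e-04, -1.22903051e-04]), 'joint_efforts': array([ 2.91819691e-03, -5.82720423e+01,  2.93063146e+01,  6.99763834e+00,
        6.72334674e-03, -1.74332413e-04]), 'eef_pos': array([ 0.1706356 , -0.65256608,  0.22563215]), 'ee_rot': array([ 3.13995891e+00, -1.25817590e-04, -2.88594633e+00]), 'force': array([-0.54642835,  1.01448754,  0.17423647]), 'moment': array([ 0.00579219, -0.00393985,  0.01964466]), 'width': 0.08771001149698869}
scene 507.383059289469 507.383059289469 309.32341022813256 240.43020408341255 [[-0.9938, 0.1107, -0.0045, 0.5739], [-0.0893, -0.7767, 0.6235, -0.0038], [0.0655, 0.6201, 0.7818, -1.4125], [0.0, 0.0, 0.0, 1.0]] ['img', 'range_z', 'fx', 'fy', 'cx', 'cy', 'extrinsics']
top 564.8635160805864 564.8635160805864 319.21363321066866 240.62824592532863 [[-0.0229, -0.9997, -0.0081, 0.0504], [0.9848, -0.024, 0.172, -0.5991], [-0.1721, -0.0041, 0.9851, -1.6114], [0.0, 0.0, 0.0, 1.0]] ['img', 'range_z', 'fx', 'fy', 'cx', 'cy', 'extrinsics']
```

View pics/scene0.png

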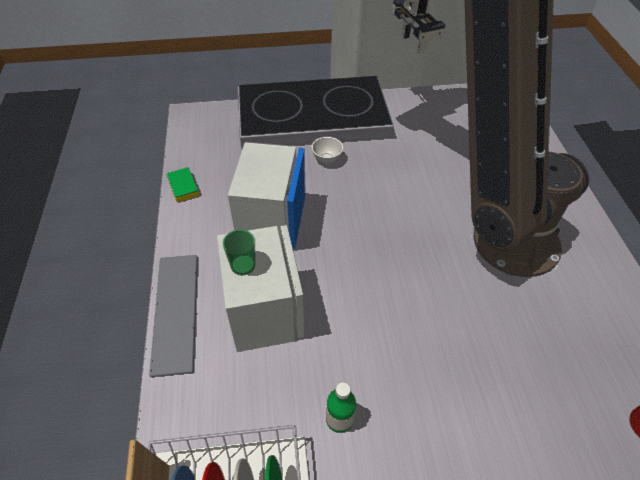

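View pics/top0.png

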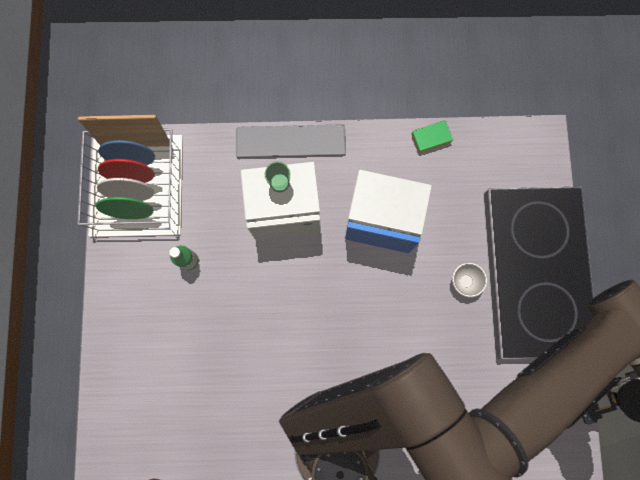

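Both views show the blue cupboard at about (388,208) in the top view, with the door facing the robot. The white one is left of it with the glass on top, the soap is at (182,257) and the bowl at (469,281). Next I measure the door.

```bash
cat > h.py <<'E'
import numpy as np, cv2
from station import arm
def cloud(f,T=None):
    v,u=np.mgrid[0:480,0:640]; z=f["range_z"]
    P=np.stack([(u-f["cx"])/f["fx"]*z,-(v-f["cy"])/f["fy"]*z,-z],-1)
    E=np.linalg.inv(f["extrinsics"]) if T is None else T
    return P@E[:3,:3].T+E[:3,3]
E
python3 - <<'E'
from h import *
for n in("scene","top"):
    f=arm.grab_frame(n);W=cloud(f);hsv=cv2.cvtColor(f["img"],cv2.COLOR_RGB2HSV)
    m=(hsv[...,0]>100)&(hsv[...,0]<125)&(hsv[...,1]>120)&(f["range_z"]>0)
    if n=="top": m[:, :300]=0
    else: m[300:]=0
    P=W[m];P=P[(P[:,2]>.01)&(P[:,2]<.25)]
    print(n,len(P),P.min(0),P.max(0))
    # top edge
    t=P[P[:,2]>.192]; print("top pts",len(t)); 
    if len(t)>5:
        r=cv2.minAreaRect(t[:,:2].astype(np.float32));print(r,cv2.boxPoints(r), t[:,2].mean())
    fc=P[(P[:,2]<.185)&(P[:,2]>.02)]; print("face",len(fc))
    if len(fc)>20:
        print(cv2.fitLine(fc[:,:2].astype(np.float32),cv2.DIST_HUBER,0,.001,.001).ravel())
    # carcass top
    w=(hsv[...,1]<50)&(W[...,2]>.19)&(W[...,2]<.21)
    nl,lab=cv2.connectedComponents(w.astype(np.uint8))
    for i in range(1,nl):
        q=W[lab==i]
        if len(q)>500: r=cv2.minAreaRect(q[:,:2].astype(np.float32));print("top surf",len(q),r,cv2.boxPoints(r).round(3).tolist(),q[:,2].mean())
    if n=="top":
        for (u,v) in((182,257),(469,281),(280,183)): print((u,v),W[v,u])
E
python3 - <<'E'
import cv2
im=cv2.imread('pics/top0.png')[150:270,230:450];cv2.imwrite('pics/c.png',cv2.resize(im,None,fx=3.6,fy=3.6,interpolation=2))
E
```

```text
scene 1073 [ 0.5680129  -0.23056873  0.01368954] [ 0.62717755 -0.03354598  0.20500503]
top pts 370
((0.5962810516357422, -0.13393105566501617), (0.20021545886993408, 0.01648893766105175), 76.16098022460938) [[ 0.56433064 -0.22916079]
 [ 0.5803409  -0.23310485]
 [ 0.62823147 -0.03870133]
 [ 0.6122212  -0.03475726]] 0.2002773714625541
face 658
[ 0.26212746  0.9650333   0.5938333  -0.11504249]
top surf 3135 ((0.6798387169837952, -0.1553066074848175), (0.2074405401945114, 0.14206749200820923), 76.01583099365234) [[0.5860000252723694, -0.23899999260902405], [0.7239999771118164, -0.27300000190734863], [0.7739999890327454, -0.07199999690055847], [0.6359999775886536, -0.03700000047683716]] 0.20067758786045098
top surf 556 ((0.633101224899292, 0.1344723403453827), (0.0163742508739233, 0.20002897083759308), 5.313446998596191) [[0.6159999966621399, 0.2329999953508377], [0.6340000033378601, 0.03400000184774399], [0.6510000228881836, 0.035999998450279236], [0.6320000290870667, 0.23499999940395355]] 0.2004601565270326
top surf 3701 ((0.7184731364250183, 0.14238619804382324), (0.14022260904312134, 
[... 625 characters left out ...]
05470276, 0.20054392516613007), 4.919410228729248) [[0.6370000243186951, 0.23399999737739563], [0.6549999713897705, 0.03400000184774399], [0.7979999780654907, 0.04600000008940697], [0.781000018119812, 0.2460000067949295]] 0.19913046476890045
top surf 3726 ((0.6785052418708801, -0.15885932743549347), (0.20020261406898499, 0.1441987156867981), 76.10942840576172) [[0.5839999914169312, -0.23899999260902405], [0.7239999771118164, -0.27300000190734863], [0.7730000019073486, -0.07900000363588333], [0.6330000162124634, -0.04399999976158142]] 0.19891129814033842
(182, 257) [0.54971282 0.42105027 0.12818703]
(469, 281) [ 0.47522385 -0.40798299  0.00456405]
(280, 183) [0.73626193 0.1388975  0.20104892]
```

View pics/c.png

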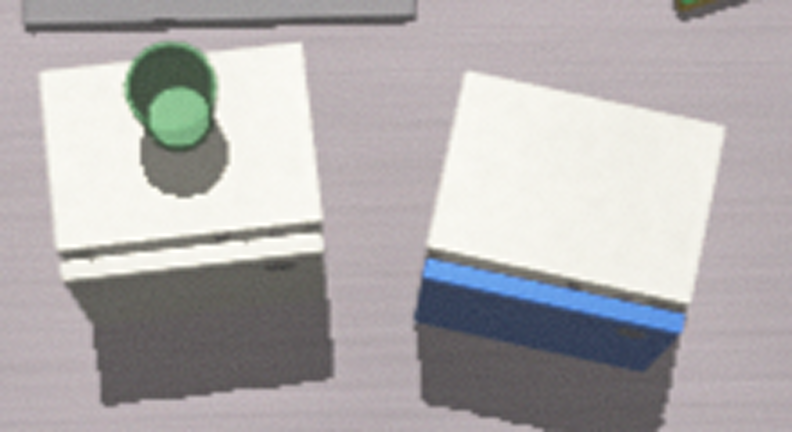

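```bash
cat >> h.py <<'E'
from scipy.spatial.transform import Rotation as Ro
H=np.array([.627,-.041]); a=-.2417
ex=np.array([np.cos(a),np.sin(a)]); ey=np.array([-np.sin(a),np.cos(a)])
def cup(x,y,z): # cupboard-axes offsets from hinge
    return np.r_[H+x*ex+y*ey,z]
def rows(p,yaw,roll=np.pi,pitch=0,cmd=None):
    s=arm.get_state(); p0,r0=(s["eef_pos"],s["ee_rot"]) if cmd is None else cmd
    R0=Ro.from_euler("xyz",r0);R1=Ro.from_euler("xyz",[roll,pitch,yaw])
    t=R0.inv().apply(np.array(p)-p0)/.3; r=(R0.inv()*R1).as_rotvec()/np.radians(60)
    print("to",np.round(p,4),"shift",t.round(4),"turn",r.round(4))
E
python3 -c "
from h import *
rows(cup(-.066,-.173,.226),2.90)"
```

```text
to [ 0.5215 -0.1932  0.226 ] shift [-1.5189e+00  1.1864e+00  9.0000e-04] turn [ 9.000e-04 -3.000e-04  4.749e-01]
```

```bash
python3 -m inch '1 -.15 .12 0 0 0 .1;1 -.3 .24 0 0 0 .2;1 -.45 .35 0 0 0 .3;1 -.6 .47 0 0 0 .4;1 -.76 .59 0 0 0 .475;1 -.76 .59 0 0 0 .475;1 -.76 .59 0 0 0 .475' 10; python3 -c "
from h import *
rows(cup(-.066,-.173,.226),2.90)
print(arm.get_state()['q'])"
```

```text
t: 0.9
eef_pos: [0.3489, -0.4211, 0.227]
ee_rot: [3.141, 0.001, 2.904]
force: [-0.1, 0.4, 0.5]
width: 0.0369
to [ 0.5215 -0.1932  0.226 ] shift [-0.3805  0.8738  0.0039] turn [0.0003 0.0011 0.0039]
[-5.20966617e-01  1.47546458e-01 -2.71791829e-01 -6.45063904e-04
 -1.15046218e+00 -1.28706731e+00]
```

Continue, then look before lowering.

```bash
python3 -m inch '1 -.07 .15 0 0 0 0;1 -.14 .3 0 0 0 0;1 -.2 .45 0 0 0 0;1 -.26 .6 0 0 0 0;1 -.32 .74 0 0 0 0;1 -.38 .874 .05 0 0 0;1 -.38 .874 .15 0 0 0;1 -.38 .874 .25 0 0 0;1 -.38 .874 .25 0 0 0;1 -.38 .874 .25 0 0 0'; python3 - <<'E'
from h import *
s=arm.get_state();print(s['force'],s['eef_pos'],s['ee_rot'],s['width'])
for n in("scene","wrist"):
    f=arm.grab_frame(n);cv2.imwrite(f"pics/{n}1.png",f["img"][:,:,::-1])
rows(cup(-.026,-.173,.15),2.90)
E
```

```text
t: 1.9
eef_pos: [0.5199, -0.1974, 0.1519]
ee_rot: [-3.141, -0.001, 2.9]
force: [0.3, -0.9, 1.3]
width: 0.0005
[ 0.26194879 -0.87527409  1.34764631] [ 0.51993349 -0.19736221  0.15189329] [-3.14079113e+00 -9.32446841e-04  2.89998582e+00] 0.00046045305017631074
to [ 0.5603 -0.2027  0.15  ] shift [-0.1318  0.0145  0.0113] turn [-0.0001  0.0022 -0.0004]
```

View pics/scene1.png

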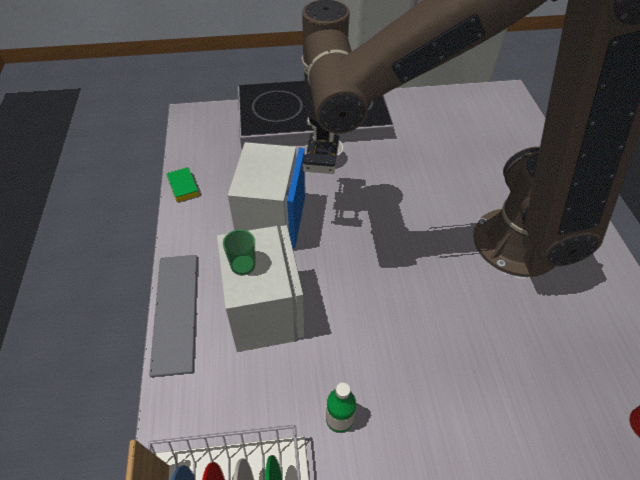

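View pics/wrist1.png

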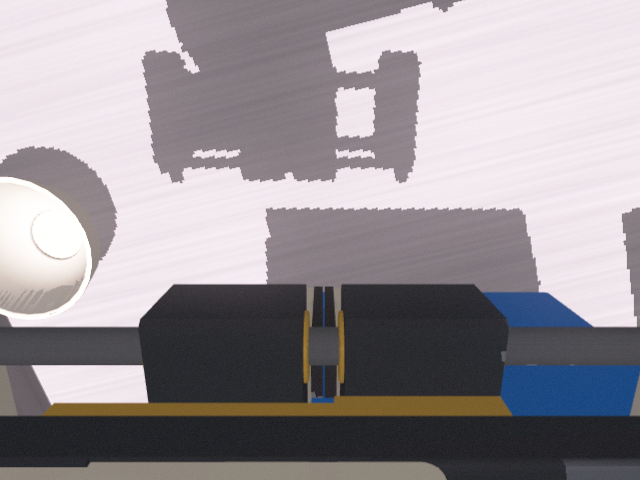

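The scene view shows the gripper hanging in front of the blue door's free end, with the bowl clear. The wrist view shows closed fingers with the door face right behind. Now a slow advance.

```bash
python3 -m inch '1 -.04 .01 0 0 0 0;1 -.08 .015 0 0 0 0;1 -.1 .015 0 0 0 0;1 -.1 .015 0 0 0 0;1 -.1 .015 0 0 0 0;1 -.1 .015 0 0 0 0'; python3 -m inch '1 -.01 0 0 0 0 0;1 -.013 0 0 0 0 0;1 -.013 0 0 0 0 0;1 -.013 0 0 0 0 0'; python3 -m inch '1 -.01 0 0 0 0 0;1 -.01 0 0 0 0 0;1 -.01 0 0 0 0 0'
```

```text
t: 2.6
eef_pos: [0.5499, -0.1996, 0.1515]
ee_rot: [3.142, -0.0, 2.9]
force: [-0.5, 0.3, 0.0]
width: 0.0006
t: 3.0
eef_pos: [0.5539, -0.2005, 0.1516]
ee_rot: [-3.142, -0.0, 2.9]
force: [-0.1, 0.5, 0.9]
width: 0.0005
t: 3.3
eef_pos: [0.557, -0.2013, 0.1515]
ee_rot: [3.142, -0.0, 2.9]
force: [0.1, 0.8, 0.2]
width: 0.0003
```

```bash
for i in 1; do python3 -m inch '1 -.006 0 0 0 0 0;1 -.006 0 0 0 0 0'; python3 -m inch '1 -.006 0 0 0 0 0;1 -.006 0 0 0 0 0'; python3 -m inch '1 -.006 0 0 0 0 0;1 -.006 0 0 0 0 0';  done
```

```text
t: 3.5
eef_pos: [0.5588, -0.2017, 0.1516]
ee_rot: [-3.142, 0.0, 2.9]
force: [-0.3, -0.3, 0.9]
width: 0.0007
t: 3.7
eef_pos: [0.5606, -0.2022, 0.1516]
ee_rot: [-3.142, 0.0, 2.9]
force: [1.0, 0.2, 0.7]
width: 0.0002
t: 3.9
eef_pos: [0.5616, -0.2025, 0.1515]
ee_rot: [-3.141, -0.001, 2.9]
force: [-4.1, -0.0, 2.0]
width: 0.0007
```

```bash
python3 -m inch '1 -.006 0 0 0 0 0;1 -.006 0 0 0 0 0'; python3 -m inch '1 -.005 0 0 0 0 0;1 -.005 0 0 0 0 0';  python3 -m inch '1 -.004 0 0 0 0 0;1 -.004 0 0 0 0 0;1 -.004 0 0 0 0 0'
```

```text
t: 4.1
eef_pos: [0.5633, -0.2031, 0.1514]
ee_rot: [-3.141, -0.001, 2.9]
force: [-4.5, 0.6, 2.9]
width: -0.0
t: 4.3
eef_pos: [0.5651, -0.2036, 0.1515]
ee_rot: [-3.141, -0.001, 2.9]
force: [-4.3, -1.2, 2.2]
width: 0.0007
t: 4.6
eef_pos: [0.5664, -0.2037, 0.1514]
ee_rot: [-3.142, -0.0, 2.9]
force: [-4.0, -1.6, 0.4]
width: 0.0004
```

```bash
python3 -m inch '1 .05 0 0 0 0 0;1 .13 0 0 0 0 0;1 .25 0 0 0 0 0;1 .37 0 0 0 0 0;1 .45 0 0 0 0 0;1 .45 0 0 0 0 0;1 .45 0 0 0 0 0;1 .45 0 0 0 0 0;1 .45 0 0 0 0 0;1 .45 0 0 0 0 0'; python3 - <<'E'
from h import *
for n in("scene","top"):
    f=arm.grab_frame(n);cv2.imwrite(f"pics/{n}2.png",f["img"][:,:,::-1])
    W=cloud(f);hsv=cv2.cvtColor(f["img"],cv2.COLOR_RGB2HSV)
    m=(hsv[...,0]>100)&(hsv[...,0]<125)&(hsv[...,1]>120)&(W[...,2]>.192)&(W[...,2]<.21)
    t=W[m]; t=t[(t[:,0]>.3)&(abs(t[:,1])<.3)];r=cv2.minAreaRect(t[:,:2].astype(np.float32));print(r,cv2.boxPoints(r))
E
```

```text
t: 5.6
eef_pos: [0.436, -0.1714, 0.1513]
ee_rot: [-3.141, -0.0, 2.9]
force: [0.1, 0.0, 0.0]
width: 0.0004
((0.5607426166534424, -0.11393557488918304), (0.20084956288337708, 0.019329633563756943), 52.37733459472656) [[ 0.49178243 -0.18757686]
 [ 0.5070925  -0.19937682]
 [ 0.6297028  -0.04029429]
 [ 0.61439276 -0.02849433]]
((0.570850133895874, -0.10122641921043396), (0.15690751373767853, 0.016897477209568024), 52.32416915893555) [[ 0.5162127  -0.1581573 ]
 [ 0.5295868  -0.16848493]
 [ 0.62548757 -0.04429553]
 [ 0.6121135  -0.03396791]]
```

View pics/scene2.png

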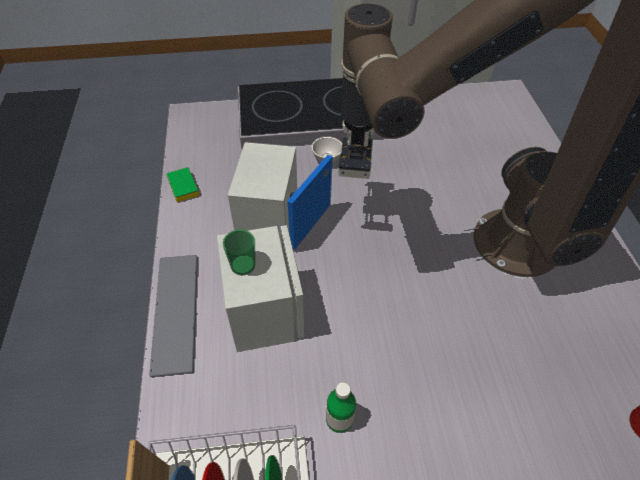

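View pics/top2.png

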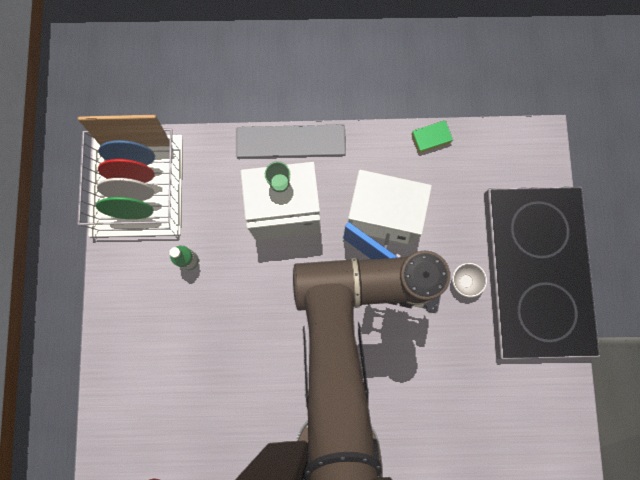

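The door has sprung ajar to about 0.415 rad. In the scene view its free edge is at (330,160), and nothing else has moved. Next I go over the top and down into the gap.

```bash
python3 -c "
from h import *
rows(cup(-.0354,-.1647,.24),2.65)
rows(cup(-.0354,-.1647,.152),2.65)"
```

```text
to [ 0.5532 -0.1924  0.24  ] shift [-0.3969  0.0256 -0.2959] turn [-2.000e-04 -4.000e-04  2.386e-01]
to [ 0.5532 -0.1924  0.152 ] shift [-0.3971  0.0257 -0.0026] turn [-2.000e-04 -4.000e-04  2.386e-01]
```

```bash
python3 -m inch '1 0 0 -.15 0 0 0;1 0 0 -.3 0 0 0;1 -.05 0 -.3 0 0 .1;1 -.17 .02 -.3 0 0 .2;1 -.3 .026 -.3 0 0 .24;1 -.397 .026 -.3 0 0 .24;1 -.397 .026 -.3 0 0 .24;1 -.397 .026 -.3 0 0 .24;1 -.397 .026 -.3 0 0 .24'; python3 - <<'E'
from h import *
s=arm.get_state();print(s['q'])
f=arm.grab_frame("wrist");cv2.imwrite(f"pics/w3.png",f["img"][:,:,::-1])
f=arm.grab_frame("scene");cv2.imwrite(f"pics/s3.png",cv2.resize(f["img"][60:300,200:460,::-1],None,fx=2.4,fy=2.4))
E
```

```text
t: 6.6
eef_pos: [0.5523, -0.1922, 0.2413]
ee_rot: [-3.141, -0.001, 2.648]
force: [-0.6, -1.2, 0.1]
width: 0.0006
[-8.14380611e-04  2.02482437e-01 -1.70074210e-01 -1.57109213e-04
 -1.19896361e+00 -2.06303582e+00]
```

View pics/w3.png

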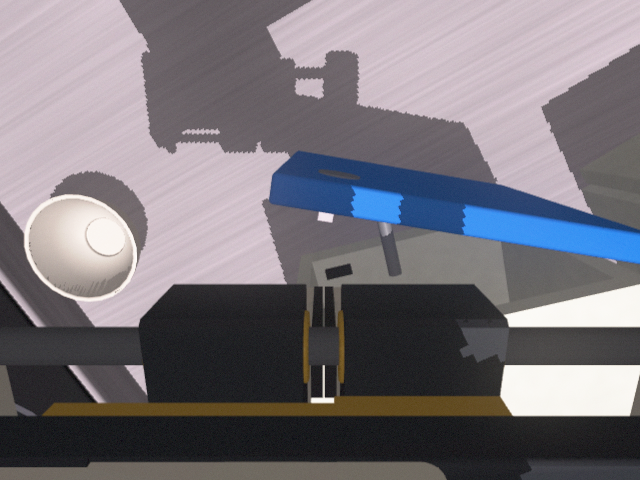

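View pics/s3.png

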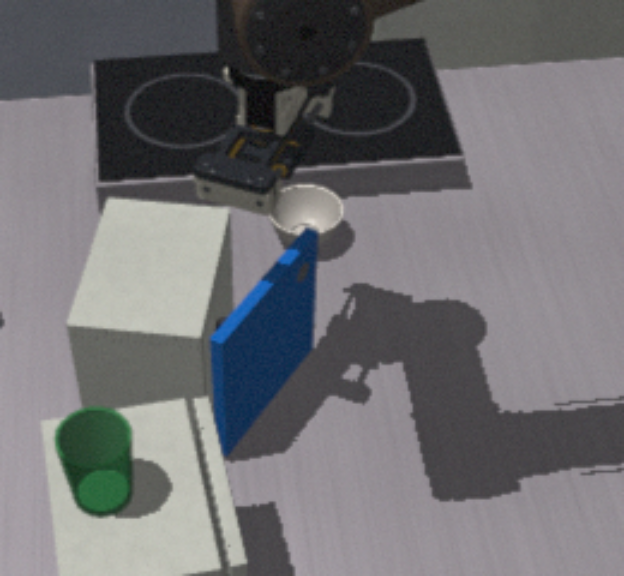

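The wrist view shows the gap between door and carcass right under the fingers, with the plunger low down at (390,250). I'll turn the tool first, so that the last joint has range to follow the door.

```bash
python3 -m inch '1 0 0 0 0 0 -.14;1 0 0 0 0 0 -.28;1 0 0 0 0 0 -.42;1 0 0 0 0 0 -.56;1 0 0 0 0 0 -.7;1 0 0 0 0 0 -.84;1 0 0 0 0 0 -.95;1 0 0 0 0 0 -.95;1 0 0 0 0 0 -.95'; python3 -c "
from h import *
rows(cup(-.0354,-.1647,.152),4.15)"
```

```text
t: 7.6
eef_pos: [0.5526, -0.1921, 0.242]
ee_rot: [-3.141, 0.001, -2.643]
force: [0.2, -0.3, 0.5]
width: 0.0006
to [ 0.5532 -0.1924  0.152 ] shift [-0.001  -0.0017  0.3001] turn [-0.0005  0.0006 -0.4869]
```

```bash
python3 -m inch '1 0 0 0 0 0 -.14;1 0 0 0 0 0 -.28;1 0 0 0 0 0 -.42;1 0 0 0 0 0 -.487;1 0 0 0.06 0 0 -.487;1 0 0 .12 0 0 -.487;1 0 0 .18 0 0 -.487;1 0 0 .24 0 0 -.487;1 0 0 .3 0 0 -.487;1 0 0 .3 0 0 -.487;1 0 0 .3 0 0 -.487'; python3 - <<'E'
from h import *
s=arm.get_state();print(s['q'],s['force'])
f=arm.grab_frame("wrist");cv2.imwrite(f"pics/w4.png",f["img"][:,:,::-1])
f=arm.grab_frame("scene");cv2.imwrite(f"pics/s4.png",cv2.resize(f["img"][60:300,200:460,::-1],None,fx=2.4,fy=2.4))
def pt(th,off,r=.16):
    d=np.array([-np.sin(th),-np.cos(th)]);n=np.array([-np.cos(th),np.sin(th)])
    return r*d-off*n
for th in (.5,.7,.9,1.1,1.3,1.45,1.57):
    p=pt(th,.022); rows(cup(p[0],p[1],.152),2.9-th+np.pi/2)
E
```

```text
t: 8.7
eef_pos: [0.553, -0.1923, 0.152]
ee_rot: [3.142, -0.0, -2.131]
force: [0.3, 1.0, -0.1]
width: 0.0007
[-7.69865506e-04  2.72089549e-01 -2.93142334e-01  3.43080472e-04
 -1.00584184e+00 -5.59751963e-01] [ 0.28191611  0.9898378  -0.10247256]
to [ 0.5351 -0.1738  0.152 ] shift [-0.0196  0.085   0.0026] turn [-0.0015  0.0007  0.1738]
to [ 0.5106 -0.1529  0.152 ] shift [-0.0352  0.1914  0.0024] turn [-0.0014  0.0008  0.3648]
to [ 0.4907 -0.1276  0.152 ] shift [-0.0716  0.2925  0.0023] turn [-0.0014  0.001   0.5558]
to [ 0.4762 -0.0988  0.152 ] shift [-0.1274  0.3844  0.0021] turn [-0.0013  0.0011  0.7468]
to [ 0.4677 -0.0676  0.152 ] shift [-0.2003  0.4634  0.0021] turn [-0.0012  0.0013  0.9377]
to [ 0.4655 -0.0435  0.152 ] shift [-0.2645  0.5123  0.002 ] turn [-0.0011  0.0014  1.081 ]
to [ 0.4664 -0.0242  0.152 ] shift [-0.3207  0.5441  0.002 ] turn [-1.0000e-03  1.4000e-03  1.1956e+00]
```

View pics/s4.png

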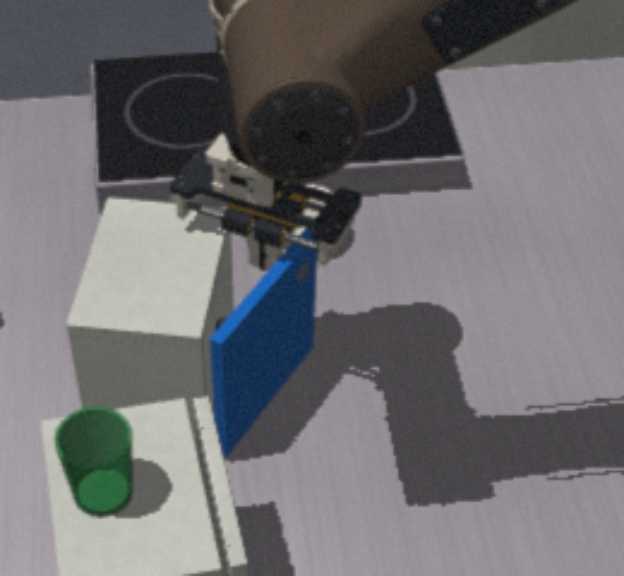

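View pics/w4.png

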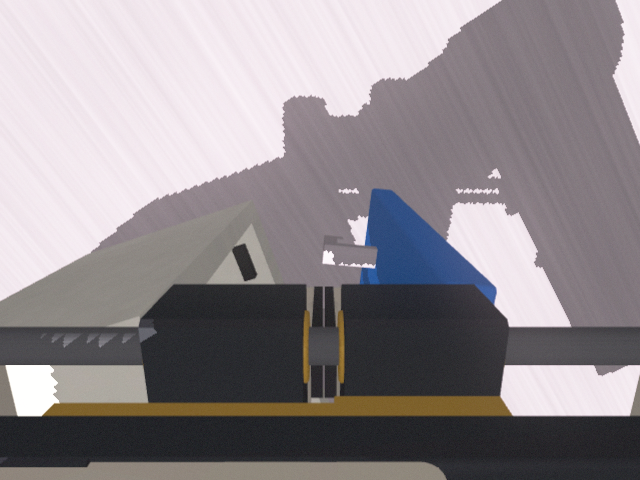

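The fingers are in the gap without contact. Now a slow sweep.

```bash
python3 -m inch '1 -.01 .04 0 0 0 .08;1 -.02 .085 0 0 0 .17;1 -.022 .11 0 0 0 .22;1 -.025 .138 0 0 0 .27;1 -.03 .165 0 0 0 .32;1 -.035 .191 0 0 0 .365;1 -.043 .217 0 0 0 .41;1 -.052 .243 0 0 0 .46;1 -.062 .268 0 0 0 .51;1 -.072 .292 0 0 0 .556;1 -.072 .292 0 0 0 .556'; python3 - <<'E'
from h import *
s=arm.get_state();print(s['force'])
f=arm.grab_frame("scene");cv2.imwrite(f"pics/s5.png",cv2.resize(f["img"][60:300,200:460,::-1],None,fx=2.4,fy=2.4))
W=cloud(f);hsv=cv2.cvtColor(f["img"],cv2.COLOR_RGB2HSV)
m=(hsv[...,0]>100)&(hsv[...,0]<125)&(hsv[...,1]>120)&(W[...,2]>.192)&(W[...,2]<.21)
t=W[m]; t=t[(t[:,0]>.3)&(abs(t[:,1])<.3)];r=cv2.minAreaRect(t[:,:2].astype(np.float32));print(r)
def pt(th,off,r=.16):
    d=np.array([-np.sin(th),-np.cos(th)]);n=np.array([-np.cos(th),np.sin(th)])
    return r*d-off*n
for th in (1,1.1,1.2,1.3,1.4,1.5,1.57):
    p=pt(th,.022); rows(cup(p[0],p[1],.152),2.9-th+np.pi/2)
E
```

```text
t: 9.9
eef_pos: [0.4904, -0.127, 0.1529]
ee_rot: [-3.141, 0.002, -2.713]
force: [0.5, 0.8, -0.3]
width: 0.0003
[ 0.48542489  0.75193864 -0.3146798 ]
((0.5563379526138306, -0.061408787965774536), (0.14820672571659088, 0.020398834720253944), 23.720808029174805)
to [ 0.4827 -0.1135  0.152 ] shift [0.005  0.0527 0.0024] turn [-0.0006  0.0019  0.0973]
to [ 0.4762 -0.0988  0.152 ] shift [0.0042 0.1065 0.0023] turn [-0.0006  0.002   0.1928]
to [ 0.4712 -0.0834  0.152 ] shift [-0.002   0.1599  0.0023] turn [-0.0005  0.002   0.2883]
to [ 0.4677 -0.0676  0.152 ] shift [-0.0135  0.2125  0.0023] turn [-0.0004  0.002   0.3838]
to [ 0.4658 -0.0516  0.152 ] shift [-0.0302  0.2637  0.0023] turn [-3.000e-04  2.000e-03  4.793e-01]
to [ 0.4656 -0.0355  0.152 ] shift [-0.0519  0.3129  0.0023] turn [-2.000e-04  2.100e-03  5.747e-01]
to [ 0.4664 -0.0242  0.152 ] shift [-0.07    0.346   0.0023] turn [-1.000e-04  2.100e-03  6.416e-01]
```

View pics/s5.png

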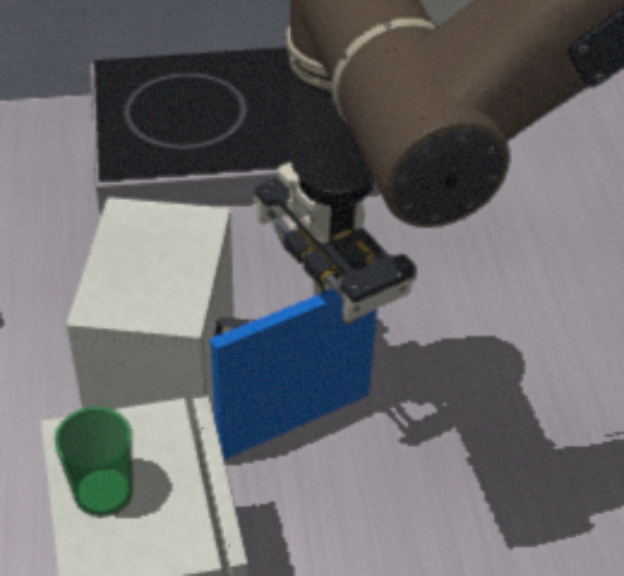

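The door follows and is now at about 0.92 rad: in the crop its free edge is near (375,310), with the fingers behind it. I continue to about 1.55.

```bash
python3 -m inch '1 .004 .026 0 0 0 .05;1 .005 .053 0 0 0 .1;1 .005 .08 0 0 0 .145;1 .004 .106 0 0 0 .193;1 .001 .133 0 0 0 .24;1 -.002 .16 0 0 0 .288;1 -.007 .186 0 0 0 .336;1 -.0135 .212 0 0 0 .384;1 -.022 .238 0 0 0 .43;1 -.03 .264 0 0 0 .48;1 -.04 .289 0 0 0 .527;1 -.04 .289 0 0 0 .527'; cat >door.py <<'E'
from h import *
import sys
s=arm.get_state();print(s['force'],s['q'])
f=arm.grab_frame("scene");cv2.imwrite(sys.argv[1],cv2.resize(f["img"][60:300,200:460,::-1],None,fx=2.4,fy=2.4))
W=cloud(f);hsv=cv2.cvtColor(f["img"],cv2.COLOR_RGB2HSV)
b=(hsv[...,0]>100)&(hsv[...,0]<125)&(hsv[...,1]>120)
for lo,hi in((.192,.21),(.02,.185)):
    t=W[b&(W[...,2]>lo)&(W[...,2]<hi)];t=t[(t[:,0]>.3)&(abs(t[:,1])<.3)]
    l=cv2.fitLine(t[:,:2].astype(np.float32),cv2.DIST_HUBER,0,.001,.001).ravel()
    d=l[:2]*(-1 if l[0]>0 else 1); 
    print(len(t),"door angle",np.arctan2(-d@ex,-d@ey))
E
python3 door.py pics/s6.png; python3 - <<'E'
from h import *
def pt(th,off,r=.16):
    d=np.array([-np.sin(th),-np.cos(th)]);n=np.array([-np.cos(th),np.sin(th)])
    return r*d-off*n
for th in (1.5,1.57):
    p=pt(th,.022); rows(cup(p[0],p[1],.152),2.9-th+np.pi/2)
E
```

```text
t: 11.15
eef_pos: [0.4655, -0.0432, 0.1521]
ee_rot: [3.141, 0.001, 3.02]
force: [-0.4, -1.6, 0.0]
width: 0.0008
[-0.3513843  -1.58477081  0.04312147] [ 3.30219842e-01  7.97351554e-02 -5.37657005e-01  1.50052167e-04
 -9.52364845e-01 -2.02224945e+00]
360 door angle 1.4578738413773997
2893 door angle 1.4660139972976733
to [ 0.4656 -0.0355  0.152 ] shift [ 0.0026  0.0269 -0.    ] turn [0.0002 0.0007 0.0488]
to [ 0.4664 -0.0242  0.152 ] shift [ 0.0045  0.0645 -0.    ] turn [0.0003 0.0007 0.1157]
```

View pics/s6.png

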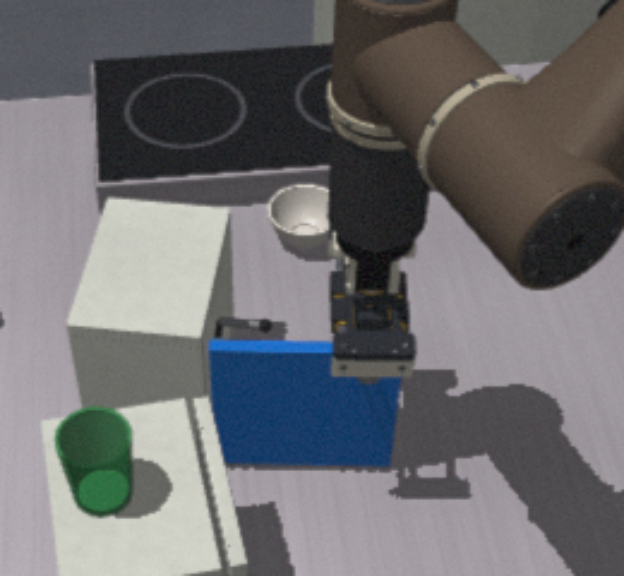

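The door is at about 1.46 rad and the bowl and glass are undisturbed. I'll give it the last bit, then withdraw.

```bash
python3 -m inch '1 .002 .02 0 0 0 .035;1 .003 .04 0 0 0 .07;1 .004 .062 0 0 0 .11;1 .004 .062 0 0 0 .11;1 .004 .04 0 0 0 .11;1 .004 0 0 0 0 .11;1 .004 -.08 0 0 0 .11;1 .004 -.16 0 0 0 .11;1 0 -.2 0 0 0 .11;1 0 -.2 -.1 0 0 .11;1 0 -.2 -.25 0 0 .11;1 0 -.2 -.3 0 0 .11'; python3 door.py pics/s7.png
```

```text
t: 12.4
eef_pos: [0.4592, -0.1044, 0.2457]
ee_rot: [3.141, 0.005, 2.904]
force: [0.2, 0.0, -0.6]
width: 0.0003
[ 0.17472133  0.00114662 -0.5872271 ] [ 1.97294640e-01 -1.20713710e-03 -3.92831228e-01  1.59154699e-03
 -1.17404718e+00 -2.00587808e+00]
567 door angle 1.5826514098194782
2969 door angle 1.5748592849172394
```

View pics/s7.png

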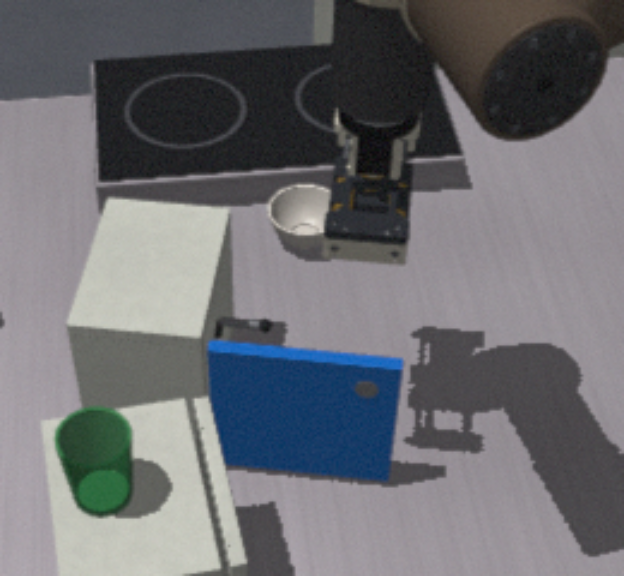

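The door stands square at about 1.58 rad and the hand is clear. I settle and check the whole scene against the first pictures.

```bash
python3 -m inch '1 0 -.05 0 0 0 0;1 0 -.05 0 0 0 0;1 0 -.05 0 0 0 0;1 0 -.05 0 0 0 0'; python3 door.py pics/s8.png; python3 - <<'E'
from h import *
f=arm.grab_frame("scene");a0=cv2.imread("pics/scene0.png").astype(int);d=abs(a0-f["img"][:,:,::-1]).max(2)
for n,(u0,u1,v0,v1) in dict(soap=(322,360,378,436),glass=(222,258,230,276),white=(218,303,280,350),bowl=(310,346,136,168)).items(): print(n,(d[v0:v1,u0:u1]>60).mean())
cv2.imwrite("pics/scene9.png",f["img"][:,:,::-1])
E
```

```text
t: 12.85
eef_pos: [0.454, -0.1179, 0.2412]
ee_rot: [-3.141, -0.001, 2.904]
force: [0.6, 0.8, 0.2]
width: 0.0006
[0.6396831  0.77466825 0.22496345] [ 1.67207192e-01  2.45876842e-03 -3.98944432e-01 -8.32955565e-05
 -1.16995974e+00 -1.97563247e+00]
561 door angle 1.5781597881786213
2984 door angle 1.575748229328878
soap 0.0
glass 0.0
white 0.0
bowl 0.09809027777777778
```

View pics/scene9.png

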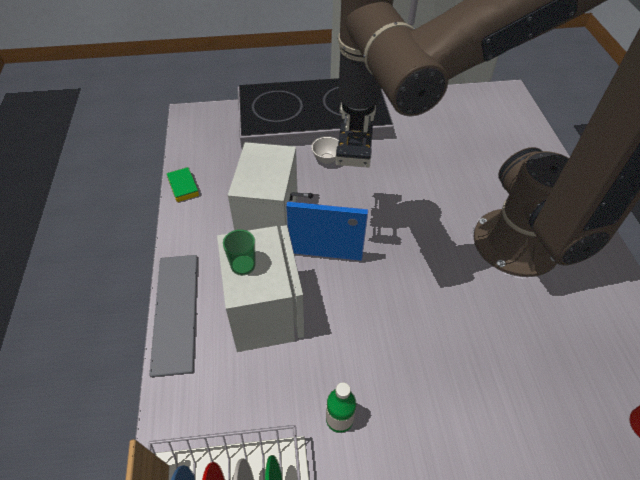

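The bowl difference is only the gripper covering its right edge at (340,155). Soap, glass and white cupboard are unchanged.

```bash
python3 -c "
from station import arm
print(arm.job_done())"
```

```text
the job is handed in; nothing more can be done
None
```

The blue cupboard is open and the job is handed in, about 13 s into the 54 s allowed.

- **Release:** I pressed the blue door about 5.5 mm at the dot, with about 4 N. When I withdrew the hand, the door sprang ajar by itself to about 0.415 rad.
- **Opening:** I lowered the closed fingers behind the free edge and swept the door open gently. The readings between moves showed under 2 N. I then backed off and lifted clear.
- **Last checks:** The door stayed at about 1.58 rad, square to the cupboard, after I let go. The hand was clear, with the force reading within its usual noise of about 1 N.
- **Other objects:** The soap, glass and white cupboard look the same as in the first picture. The bowl check showed a 10% pixel difference. I put that down to the gripper covering the bowl's right edge in the last view; the part still visible is where it was.

No checks failed.

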